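# Snap a pipe clamp shut with spring pliers

## Task

Take the pliers from their stand and squeeze the two lugs of the open pipe clamp together with their jaws until the clamp snaps shut and stays shut; stop as soon as it has snapped, since squeezing on would crack the plastic. Do not touch the clamp or its bracket with the gripper itself. Then put the pliers back standing upright in the well of their stand, let go of them, and leave everything else on the bench as it is.

Things in the scene. Friction and masses are not known exactly. Their poses are not given: they have to be found in the camera images.
- pliers: Spring-open pliers, 140 mm tall, 0.18 kg, steel jaws, grey plastic handles, standing jaws down in the stand. Origin: midway between the jaw tips, on their underside; z up to the handles, y the line along which jaws and handles open and close, x along the pivot pin (at z = 50). The pose is that of the half with the handle at +y, which leans when squeezed.
- pliers_grip (a point): Midway between the handles, 115 mm above the jaws' underside. Handles 16 wide in x, z = 75 to 140, splayed 0.2 rad: 58 over their outer faces here, 66 at z = 135. Spring: 7 N of pinch here (5 N at z = 135) starts to close them, 9 N closes the empty jaws. Per mm of squeeze the jaws close 0.5 to 0.7 mm. Carry them open with 3 to 4.5 N of grip; they can turn a little in the fingers.
- pliers_jaws (a point): Between the two rounded jaw noses, 6 mm above the jaws' underside. Jaws 18 wide in x, outer faces 52 apart in y, free between up to z = 38. The +y nose is an adjustable insert set differently each time: the open gap is 31 to 35 in y. As the jaws close, the noses dip about 4 mm and drag on the lugs, so let the hand rise.
- stand: Grey plastic stand, fixed, base plate 100 x 110 x 10. Origin: centre of its underside. In the middle a well, 32 (x) by 60 (y) inside, floor at z = 10, rim at z = 40, walls 6 thick; the pliers stand on its floor with their y along the stand's y.
- bracket: Aluminium bracket, fixed, base 200 (x) x 85 (y) x 10, carrying a 25 mm steel tube along x (axis at z = 60) between saddles at x = +-75, 74 high. Origin: centre of its underside. Round the tube's middle sits a white plastic clamp ring, 60 across, 22 wide in x, in two halves with a lug each on top. The half at +y is fixed; the half at -y swings about a hinge along x at y = 0, z = 32.
- fixed_lug (a point): Middle of the top of the fixed lug: 20 wide in x, 6 thick, from y = 1 to y = 7 of the bracket, top at z = 120, rooted at z = 86. Before squeezing, lower the open jaws over both lugs until their underside is at about z = 101.
- moving_lug (a point): Middle of the top of the moving lug, alike: mirror image of the fixed one when shut (14 over both lugs), 13 mm further out when open (27 over both lugs at the top, 25 at z = 106). Since only this lug moves, the middle between the lugs shifts about 6 mm towards the fixed lug as they close: let the hand follow.
- clamp_arm (a joint): Swing of the clamp's moving half: 0 open, 0.155 rad shut. Resistance at the lugs grows to about 12 N at half way (13 to 18 N of pinch on the handles), then drops; beyond about 0.13 it snaps home and stays. Let go earlier, it springs open. Squeezed on after the snap it bends further: beyond 0.175, or over 50 N from both jaws added, the plastic cracks.
- beaker: Bystander: glass beaker, 64 across, 75 high; origin centre of underside.
- gasket: Bystander: white rubber ring, 50 across, 6 high; origin centre of underside.
- pen: Bystander: steel pen lying, 130 long, 10 thick; origin centre of underside.
- bottle: Bystander: amber bottle with orange cap, 56 across, 110 high; origin centre of underside.
- flask: Bystander: conical glass flask, 100 across, 105 high; origin centre of underside.
- tip_box: Bystander: open blue box, 85 x 120 x 45; origin centre of underside.
- tube_rack: Bystander: fixed white rack with ten holes, 70 x 150 x 40; origin centre of underside.
Not all that is in view belongs to the job. There is more than one size of the pliers; the job needs the largest.

How it is judged:
By the outcome, as a careful person would: the job done as asked, in the order asked, and still so for the second after the job is handed in, with the robot touching nothing.
It also fails if it takes over 67 s, if anything falls off the work surface, if the arm or the gripper's body presses on something with over 40 N, if the wrist force passes 120 N, or if a joint passes its speed limit or range.

## Robot

A 6-joint arm with a two-finger parallel gripper is mounted at the origin on the work surface. World frame = base frame: x ahead of the robot, y to its left, z up, the work surface at z = 0. Lengths are in m, angles in rad, forces in N, time in s.
With the tool pointing down it reaches from about 0.275 to 0.975 m from the base axis. Payload 8.4 kg.
Tool frame: the origin (TCP) lies midway between the tips of the shut fingers; the grasp point (between the pads) lies 19 mm behind it (arm.pinch_z is the distance from the TCP to the grasp point, in m); z points along the fingers, y is the line along which they close (so a half turn about z gives the same grasp; the last joint's range is limited). The gripper opens to 92 mm and grips with 3 to 60 N. Pads are 20 mm wide; open, the fingers measure 128 mm over their backs; the gripper's body (75 mm by 189 mm) begins 69 mm behind the grasp point.
Start: joints at [1.269, 0.353, 1.633, -0, 1.155, -0.002], TCP at [0.185, 0.597, 0.215] pointing down, gripper open.
Joint ranges: [-2.63, 2.63], [-0.92, 2.1], [0.06, 2.66], [-1.3, 4.44], [0, 2.69], [-3.02, 3.02]. Speed limits (rad/s): [2.22, 2.22, 2.79, 3.14, 3.14, 3.14].

## Interface

Orientations are given as a rotation vector (axis times angle).
In Python, from plant import arm gives the robot as it stands. The module is installed in compiled form; this text tells all that it offers.
- The arm moves only by the tool carry_out, never from a script. Its argument "increments" is a list of rows, each an object with "jaw": the opening, from 0 (shut) to 1 (fully open); "xyz": the shift along the tool's x, y, z in cm, a list of three; "twist": the turn about the tool's z in rad. A call has 1 to 20 rows; each row is the pose to reach, as a shift and turn from the pose commanded when the call began, along the tool's axes at that moment; what a row does not reach only later rows make up. A row lasts 1/8 s, in which the tool goes at most 62.5 mm and 10.7 degrees, less where a joint would pass 70% of its speed; a pose out of reach is approached as far as the arm can. A call with a gripper value outside its range is refused whole. The fingers move at their own pace and stop on an object; "force" is the grip in N (left out, the last holds). Time passes only in rows, so rows that repeat a pose let the fingers close. It gives the time, the measured TCP pose, the force, the opening and the grip force at its end, in the units of the state.
- arm.get_state(): the state, without advancing time (a new reading comes with each control period).
- arm.read_camera(name): name is "side" or "top"; returns a dict with "color" (420x560x3 uint8, blue, green, red), "intrinsics" (3x3 intrinsics, pixels), "world_from_camera" (4x4, takes a point from camera to world coordinates). Camera axes: x right, y down, z forward; pixel columns grow to the right and rows downward; lengths in m; the calibration is good to about 2 mm. A picture is of the moment at which its call begins. There is no depth.
- arm.finish_job(): hands the job in; it is judged then, once.
Trained networks look in a picture, given as the dict that the camera call returned (one of the last four; its "shot" number tells which), for a name from the list of things; names that differ only in an ending like _2 or _b are one class to them, and where a whole thing is asked for, a point or a joint stands for the part that bears it (a point fixed in the world has none). Each returns a list of dicts, best first, with "conf" (0 to 1); they miss things now and then, are a little off and sometimes report something else, mostly with a low value. They report only what shows in the picture. A call takes as long as a camera call. They do not tell look-alikes from the thing itself.
- arm.search_frame(query, picture): "extent" ([centre column, centre row, width, height] in pixels, round what is visible of it).
- arm.trace(query, picture): "pixels" (420x560 bool, what is visible of it) and "extent" ([centre column, centre row, width, height] in pixels, round what is visible of it).
- arm.landmark_of(query, picture): "position" ([row, column] in pixels: a listed point, or the origin of a listed thing).
The state is a dict: "clock": time; "joint_positions": joint angles; "qvel": joint speeds; "effort": joint torques, N m; "position": TCP position; "ee_rot": TCP orientation; "contact_force": force on the tool from outside, world axes, zero at the start; "torque": the same for the moment, N m; "gripper_width": finger opening in m; "gripper_force": force on a finger pad.
Only numpy, scipy, OpenCV 4.12 (cv2) and the standard library are available. Lean on these libraries where they do the work, as an engineer would, in place of code of your own. Each camera call takes 0.05 s, during which the arm holds its last target. There are 200 camera calls.

## Working session

There is one attempt and no reset: what is moved stays moved. The work goes in short steps, Python scripts to look and compute and a tool call to move; the robot and the scene stay as the last step left them, time stands still between calls to the robot, and variables do not carry over. Pictures are saved under pics/ and viewed, at most 10 in all, crops included, and the job is handed in when it is done.

Besides the shell and the picture viewer there is one more tool, called after "Emit:" as name(argument=value, ...), one argument or row to a line, values as JSON. carry_out: Moves the arm, as the interface text tells. Its arguments: {"type":"object","properties":{"increments":{"type":"array"},"force":{"type":"number"}},"required":["increments"]}

```bash
mkdir -p pics; cat > h.py <<'E'
import numpy as np, cv2
from plant import arm
def proj(P,c):
    T=np.linalg.inv(c["world_from_camera"]);p=T[:3,:3]@np.asarray(P,float)+T[:3,3];q=np.array(c["intrinsics"])@p;return q[:2]/q[2]
def ray(px,c):  # px=(col,row)
    T=np.array(c["world_from_camera"]);d=np.linalg.inv(c["intrinsics"])@[px[0],px[1],1];return T[:3,3],T[:3,:3]@d
def onz(px,c,z):
    o,d=ray(px,c);return o+d*(z-o[2])/d[2]
def tri(pa,ca,pb,cb):
    A=np.zeros((3,3));b=np.zeros(3)
    for p,c in((pa,ca),(pb,cb)):
        o,d=ray(p,c);d=d/np.linalg.norm(d);M=np.eye(3)-np.outer(d,d);A+=M;b+=M@o
    return np.linalg.solve(A,b)
E
python3 - <<'E'
from h import *
np.set_printoptions(precision=3,suppress=True)
s=arm.get_state();print(s)
C={n:arm.read_camera(n) for n in("top","side")}
for n,c in C.items():
    cv2.imwrite(f"pics/{n}0.png",c["color"]);print(n,np.array(c["world_from_camera"]),np.array(c["intrinsics"]))
    for q in("pliers","pliers_grip","pliers_jaws","stand","bracket","fixed_lug","moving_lug"):
        print(n,q,[(np.round(r["position"][::-1],1),round(r["conf"],2)) for r in arm.landmark_of(q,c)], [(np.round(r["extent"]),round(r["conf"],2)) for r in arm.search_frame(q,c)] if q in("pliers","stand","bracket") else"")
E
```

```text
{'clock': 0.0, 'joint_positions': array([ 1.269,  0.354,  1.634,  0.   ,  1.155, -0.002]), 'qvel': array([-0.   ,  0.001, -0.001,  0.001,  0.   , -0.001]), 'effort': array([  0.001, -59.385, -33.422,   0.07 ,   0.024,  -0.   ]), 'position': array([0.184, 0.597, 0.214]), 'ee_rot': array([-0.469, -3.106,  0.002]), 'contact_force': array([-0.058,  0.326, -0.396]), 'torque': array([ 0.023, -0.02 ,  0.02 ]), 'gripper_force': 0.0, 'gripper_width': 0.09189311262416812}
top [[ 0.001 -0.986  0.169  0.435]
 [-1.    -0.002 -0.     0.038]
 [ 0.001 -0.169 -0.986  0.892]
 [ 0.     0.     0.     1.   ]] [[451.008   0.    278.33 ]
 [  0.    451.008 207.731]
 [  0.      0.      1.   ]]
top pliers [(array([385.6, 191.4]), 0.76), (array([398.9, 241.4]), 0.74), (array([389. , 301.2]), 0.62), (array([175. , 213.5]), 0.35)] [(array([417., 240.,  56.,  17.]), 0.87), (array([395., 180.,  34.,  27.]), 0.57), (array([400., 304.,  35.,  18.]), 0.57)]
top pliers_grip [(array([396.7, 179.1]), 0.87), (array([418.6, 236.5]), 0.75), (array([401. , 298.6]), 0.59)] 
top pliers_jaws [(array([389. , 297.8]), 0.87), (ar
[... 814 characters left out ...]
3), (array([348., 302.,  36.,  41.]), 0.58)]
side pliers_grip [(array([348.2, 293.2]), 0.96), (array([305.2, 317.6]), 0.78), (array([242.5, 350. ]), 0.73), (array([217.1, 174. ]), 0.55)] 
side pliers_jaws [(array([343.8, 314.7]), 0.94), (array([240.6, 373.3]), 0.86), (array([300.3, 350.6]), 0.7)] 
side stand [(array([302.1, 352.1]), 0.56), (array([223.1, 179.1]), 0.35)] [(array([302., 355.,  74.,  74.]), 0.74), (array([205., 289.,  28.,  18.]), 0.31)]
side bracket [(array([219. , 212.1]), 0.82), (array([365.4, 269.1]), 0.74)] [(array([219., 201.,  92.,  72.]), 0.63)]
side fixed_lug [(array([220.2, 172.7]), 0.57)] 
side moving_lug [(array([223. , 178.5]), 0.68), (array([303.2, 315.4]), 0.25)]
```

```bash
python3 - <<'E'
import cv2,numpy as np
t=cv2.imread("pics/top0.png");s=cv2.imread("pics/side0.png")
cv2.imwrite("pics/t_full.png",cv2.resize(t,(800,600)))
a=cv2.resize(s[270:400,200:400],(800,520),interpolation=cv2.INTER_CUBIC)
cv2.imwrite("pics/s_crop.png",a)
b=cv2.resize(t[150:320,350:450],(340,578),interpolation=cv2.INTER_CUBIC)
d=cv2.resize(s[150:260,165:275],(440,440),interpolation=cv2.INTER_CUBIC)
m=np.zeros((590,800,3),np.uint8);m[:578,:340]=b;m[:440,350:790]=d;cv2.imwrite("pics/mix.png",m)
E
```

```text
(no output)
```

View pics/t_full.png

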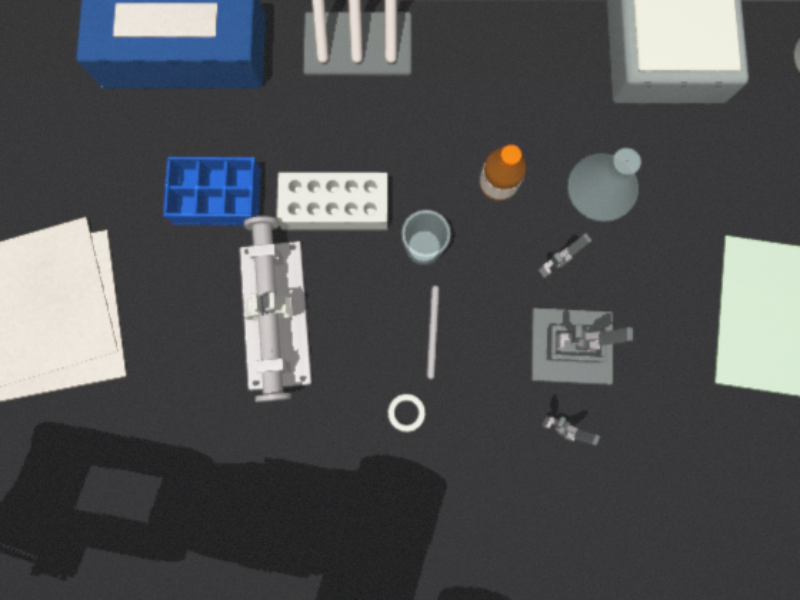

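View pics/s_crop.png

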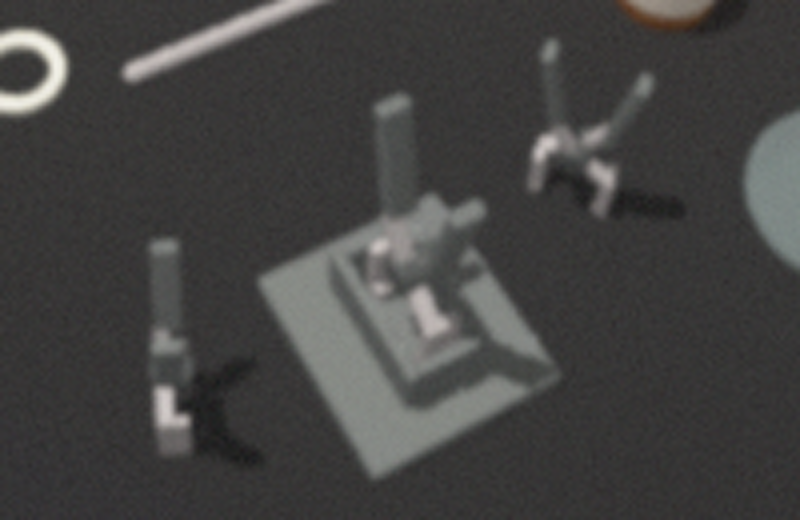

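View pics/mix.png

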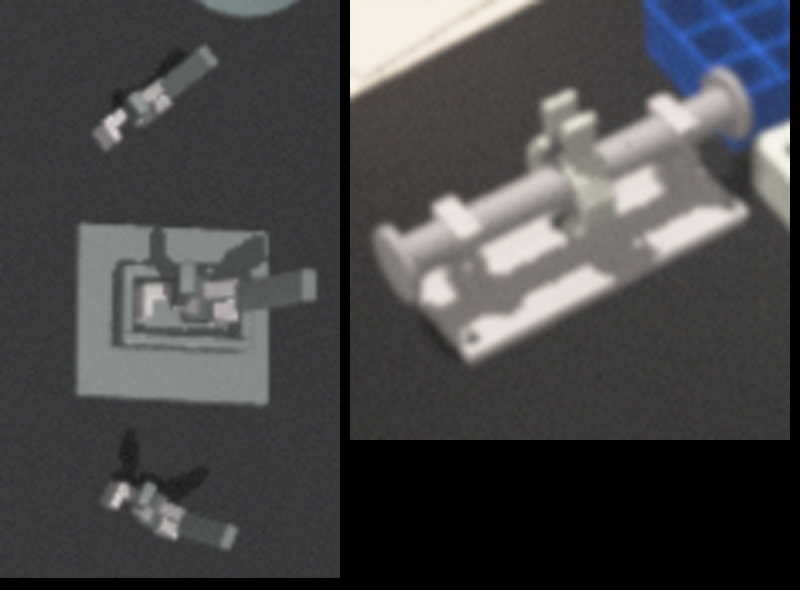

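The three candidate pliers in the top image are at (385,191), (398,241) and (389,301). The one at (398,241) stands in the stand and is clearly the largest: in the side crop its handle is about 1.5x as long. The enlarged crop confirms it. Next I'll measure the stand and bracket poses more finely.

```bash
python3 - <<'E'
from h import *
from scipy.optimize import minimize
np.set_printoptions(precision=4,suppress=True)
C={n:arm.read_camera(n) for n in("top","side")}
def box(x,y,z0,z1): return [[a,b,c] for a in(-x/2,x/2) for b in(-y/2,y/2) for c in(z0,z1)]
def hullmask(P,c):
    m=np.zeros((420*4,560*4),np.uint8);q=np.array([proj(p,c) for p in P])
    cv2.fillConvexPoly(m,cv2.convexHull(((q+.5)*4).astype(np.int32)),1);return m
def R(p,P):
    c,s=np.cos(p[2]),np.sin(p[2]);P=np.array(P);return np.c_[p[0]+c*P[:,0]-s*P[:,1],p[1]+s*P[:,0]+c*P[:,1],P[:,2]]
pts=[box(.1,.11,0,.01)]
M={}
for n,c in C.items():
    t=arm.trace("stand",c)
    m=t[0]["pixels"].astype(np.uint8);M[n]=m
    cs,_=cv2.findContours(m,0,2);h=cv2.convexHull(max(cs,key=cv2.contourArea));print(n,t[0]["conf"],t[0]["extent"],cv2.minAreaRect(h))
    hm=np.zeros_like(m);cv2.fillConvexPoly(hm,h,1);M[n]=cv2.resize(hm,None,fx=4,fy=4,interpolation=0)
    if n=="side":continue
def cost(p,names):
    e=0
    for n in names:
        m=hullmask(R(p,pts[0]),C[n]);e+=1-(m&M[n]).sum()/(m|M[n]).sum()
    return e
for names in(["top"],["top","side"]):
    r=minimize(cost,[.405,-.225,0],args=(names,),method="Nelder-Mead",options=dict(initial_simplex=[[.405,-.225,0],[.415,-.225,0],[.405,-.215,0],[.405,-.225,.08]]));print(names,r.x,r.fun)
# pliers triangulated
g={}
for q in("pliers_grip","pliers_jaws","fixed_lug","moving_lug","bracket","pliers"):
    for n,c in C.items():
        g[q,n]=[np.array(r["position"][::-1]) for r in arm.landmark_of(q,c)]
for q,(a,b) in {"pliers_grip":((418,236),(305,317)),"pliers_jaws":((401,237),(300,350)),"pliers":((399,241),(302,349)),"fixed_lug":((178,212),(220,173)),"moving_lug":((186,209),(223,178)),"bracket":((195,221),(219,212))}.items():
    pa=min(g[q,"top"],key=lambda v:np.linalg.norm(v-a));pb=min(g[q,"side"],key=lambda v:np.linalg.norm(v-b))
    P=tri(pa,C["top"],pb,C["side"]);print(q,pa,pb,P,"resid",proj(P,C["top"])-pa)
t=C["top"]["color"];s=C["side"]["color"]
m=np.zeros((600,800,3),np.uint8)
m[:575,:300]=cv2.resize(t[160:285,160:225],(300,575),interpolation=2)
m[:280,310:790]=cv2.resize(t[195:230,160:220],(480,280),interpolation=2)
m[290:590,310:790]=cv2.resize(s[160:210,190:270],(480,300),interpolation=2)
cv2.imwrite("pics/br.png",m)
E
```

```text
top 0.8 [398.8, 241.6, 56.6, 52.5] ((400.0517883300781, 241.58250427246094), (58.924434661865234, 52.008033752441406), 1.5481575727462769)
side 0.93 [302.4, 354.2, 74.9, 76.3] ((301.8915100097656, 352.50469970703125), (58.47140121459961, 53.90635681152344), 60.945396423339844)
['top'] [ 0.405 -0.225  0.   ] 1.0
['top', 'side'] [ 0.5202 -0.1984 -1.4977] 0.3948173652091945
pliers_grip [418.5 236. ] [304.2 316.1] [ 0.5176 -0.2005  0.1276] resid [-0.0043  0.011 ]
pliers_jaws [403.6 236.6] [299.2 350.7] [ 0.5214 -0.204   0.0139] resid [-1.2879  3.7157]
pliers [401.3 243.3] [302.2 350.9] [ 0.5176 -0.2034  0.0105] resid [ 0.3441 -0.9051]
fixed_lug [175.1 210.4] [217.  173.5] [0.5638 0.2178 0.1161] resid [ 0.1577 -0.42  ]
moving_lug [187.5 209.7] [221.4 179.8] [0.565  0.1973 0.112 ] resid [ 0.006  -0.0164]
bracket [196.3 223.2] [222.5 210.7] [0.5573 0.1978 0.0154] resid [ 0.5869 -1.5424]
```

View pics/br.png

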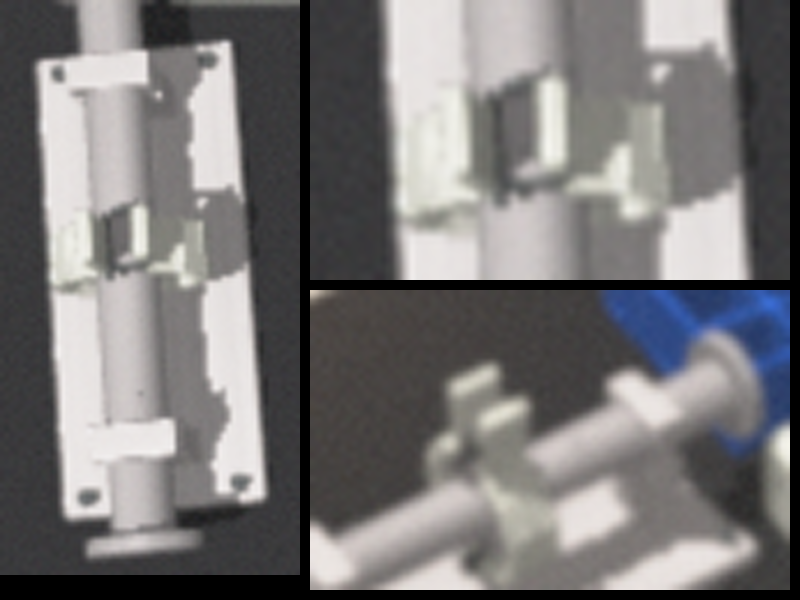

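The crops show the bracket plate corners (left panel) at (38,62), (230,42), (265,497) and (65,520). The lug tops (right panel) are the left, fixed one at about (457,140) and the right, moving one at about (551,128). I'll fit both poses from these points.

```bash
cat > fit.py <<'E'
from h import *
from scipy.optimize import least_squares
np.set_printoptions(precision=4,suppress=True)
C={n:arm.read_camera(n) for n in("top","side")}
def R(p,P):
    c,s=np.cos(p[2]),np.sin(p[2]);return np.array([p[0]+c*P[0]-s*P[1],p[1]+s*P[0]+c*P[1],P[2]])
def fit(obs,p0):
    f=lambda p:np.concatenate([proj(R(p,P),C[n])-np.array(u) for n,P,u in obs])
    r=least_squares(f,p0,loss="soft_l1");return r.x,f(r.x).reshape(-1,2)
E
python3 - <<'E'
from fit import *
h=.5
L=lambda x,y:(160-h+.5*0+x/4.615,160-h+y/4.6)
A=lambda x,y:(160-h+(x-310)/8,195-h+y/8)
B=lambda x,y:(190-h+(x-310)/6,160-h+(y-290)/6)
T=lambda x,y:(350-h+x/3.4,150-h+y/3.4)
S=lambda x,y:(200-h+x/4,270-h+y/4)
D=lambda x,y:(165-h+(x-350)/4,150-h+y/4)
st=[("top",(.05,.055,.01),T(79,224)),("top",(.05,-.055,.01),T(268,232)),("top",(-.05,-.055,.01),T(268,402)),("top",(-.05,.055,.01),T(79,394)),
 ("side",(-.05,.055,.01),S(258,278)),("side",(.05,-.055,.01),S(560,374)),("side",(-.05,-.055,.0),S(375,480))]
for k in("top","side"):
    p,r=fit([o for o in st if o[0]==k],[.52,-.2,0]);print("stand",k,p);
print(*fit(st,[.52,-.2,0]))
pl=[("top",(.1,.0425,.01),L(38,62)),("top",(.1,-.0425,.01),L(230,42)),("top",(-.1,-.0425,.01),L(265,497)),("top",(-.1,.0425,.01),L(65,520))]
sd=[("side",(-.1,-.0425,.01),D(467,352)),("side",(.1,-.0425,.01),D(747,205))]
lg=[("top",(0,.004,.12),A(457,140)),("top",(0,-.017,.1185),A(551,128)),("side",(0,.004,.12),B(473,380)),("side",(0,-.017,.1185),B(503,414))]
for k in(pl,sd,pl+sd,pl+sd+lg):print("bracket",*fit(k,[.56,.2,0]))
p,_=fit(pl+sd,[.56,.2,0])
print("lugs by plate",R(p,(0,.004,.12)),R(p,(0,-.017,.1185)))
print("lugs tri",tri(lg[0][2],C["top"],lg[2][2],C["side"]),tri(lg[1][2],C["top"],lg[3][2],C["side"]))
q=arm.get_state();print(q["position"],q["ee_rot"])
E
```

```text
stand top [ 0.5198 -0.2015 -0.0426]
stand side [ 0.5188 -0.2017 -0.0501]
[ 0.5194 -0.2014 -0.0468] [[ 0.0229 -0.3724]
 [ 0.098  -0.0697]
 [ 0.5059  0.879 ]
 [-0.6415  0.4765]
 [-0.144  -0.7855]
 [ 0.8216 -0.7717]
 [ 0.0569  0.8656]]
bracket [0.5624 0.2088 0.1024] [[-0.4029 -0.3806]
 [ 0.1662 -0.1633]
 [ 0.3315  0.5387]
 [-0.1125 -0.0019]]
bracket [0.5618 0.2114 0.1037] [[ 0.2128 -0.1826]
 [-0.2321  0.253 ]]
bracket [0.5622 0.2093 0.102 ] [[-0.605  -0.2803]
 [-0.0328 -0.0482]
 [ 0.0873  0.6666]
 [-0.3601  0.1102]
 [ 0.7019  0.3127]
 [ 0.3623  0.7487]]
bracket [0.5615 0.2088 0.1014] [[-0.3679  0.025 ]
 [ 0.2108  0.2816]
 [ 0.2768  1.0288]
 [-0.1779  0.4459]
 [ 0.4958  0.538 ]
 [ 0.2324  0.969 ]
 [-0.3005 -0.8621]
 [ 0.2064 -0.4114]
 [-0.1907 -0.6328]
 [-0.0859 -0.9229]]
lugs by plate [0.5617 0.2133 0.12  ] [0.5639 0.1924 0.1185]
lugs tri [0.5605 0.2123 0.1186] [0.5633 0.1929 0.1149]
[0.1846 0.5971 0.2146] [-0.4691 -3.1064  0.0001]
```

```bash
cat > mv.py <<'E'
from h import *
from scipy.spatial.transform import Rotation as Ro
def mv(t,yaw,p=None,rot=None):
    s=arm.get_state();p=s["position"] if p is None else p;r=Ro.from_rotvec(s["ee_rot"] if rot is None else rot).as_matrix()
    d=r.T@(np.array(t)-p)*100;cur=np.arctan2(r[1,1],r[0,1])
    print("xyz cm",np.round(d,2),"twist",round(-(np.pi/2+yaw-cur),4),"tool y ang",cur-np.pi/2, "tilt",r[:,2], s["clock"],s["gripper_width"])
E
python3 -c "
from mv import *
mv([.518,-.202,.215],-.047)"
```

```text
xyz cm [-5.545e+01 -6.650e+01 -4.000e-02] twist -0.2528 tool y ang -0.29977492112414894 tilt [-1.60506210e-05 -3.78894193e-05 -9.99999999e-01] 2.0 0.09196788619965489
```

Emit:
carry_out(
  increments=[
    {"jaw":1,"xyz":[-55.45,-66.5,0],"twist":-0.253},
    {"jaw":1,"xyz":[-55.45,-66.5,0],"twist":-0.253},
    {"jaw":1,"xyz":[-55.45,-66.5,0],"twist":-0.253},
    {"jaw":1,"xyz":[-55.45,-66.5,0],"twist":-0.253},
    {"jaw":1,"xyz":[-55.45,-66.5,0],"twist":-0.253},
    {"jaw":1,"xyz":[-55.45,-66.5,0],"twist":-0.253},
    {"jaw":1,"xyz":[-55.45,-66.5,0],"twist":-0.253},
    {"jaw":1,"xyz":[-55.45,-66.5,0],"twist":-0.253},
    {"jaw":1,"xyz":[-55.45,-66.5,0],"twist":-0.253},
    {"jaw":1,"xyz":[-55.45,-66.5,0],"twist":-0.253},
    {"jaw":1,"xyz":[-55.45,-66.5,0],"twist":-0.253},
    {"jaw":1,"xyz":[-55.45,-66.5,0],"twist":-0.253},
    {"jaw":1,"xyz":[-55.45,-66.5,0],"twist":-0.253},
    {"jaw":1,"xyz":[-55.45,-66.5,0],"twist":-0.253},
    {"jaw":1,"xyz":[-55.45,-66.5,0],"twist":-0.253},
    {"jaw":1,"xyz":[-55.45,-66.5,0],"twist":-0.253},
    {"jaw":1,"xyz":[-55.45,-66.5,0],"twist":-0.253},
    {"jaw":1,"xyz":[-55.45,-66.5,0],"twist":-0.253},
  ],
)

```text
clock: 4.25
position: [0.5178, -0.2009, 0.2148]
ee_rot: [0.071, 3.141, 0.0]
contact_force: [-0.5, 0.3, 0.4]
gripper_width: 0.0917
gripper_force: 0.0
```

```bash
python3 -c "
from mv import *
mv([.518,-.202,.106],-.047)
c=arm.read_camera('side');cv2.imwrite('pics/s1.png',cv2.resize(c['color'][200:420,180:420],(720,660))[:600])
print(arm.landmark_of('pliers_grip',c)[:3])"
```

```text
xyz cm [-0.03 -0.11 10.88] twist 0.0015 tool y ang -0.04545762796467434 tilt [ 1.35766632e-04  2.20754222e-05 -9.99999991e-01] 4.25 0.09171138571821104
[{'position': [318.0, 306.0], 'conf': 0.8}, {'position': [345.0, 243.5], 'conf': 0.61}, {'position': [295.1, 347.3], 'conf': 0.56}]
```

View pics/s1.png

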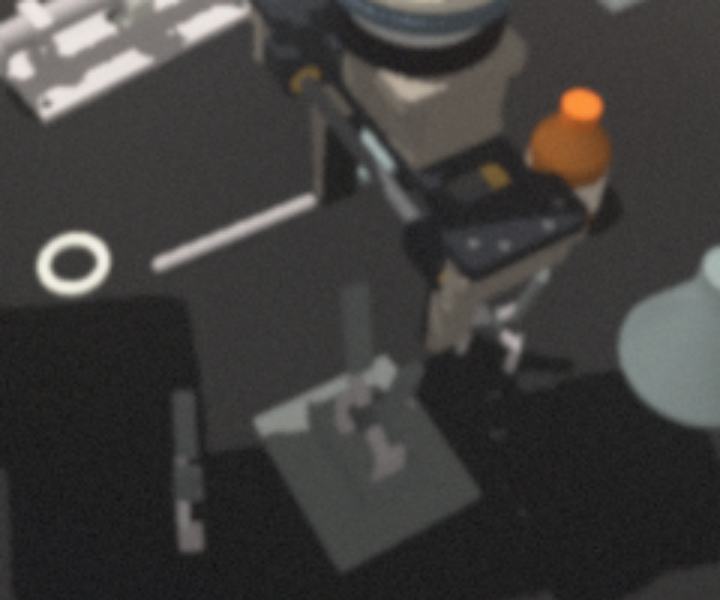

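The side picture shows the gripper above the pliers, with the fingers straddling the handles (handle top at crop (355,285)). Next I descend and grip lightly.

Emit:
carry_out(
  increments=[
    {"jaw":1,"xyz":[0,-0.1,4],"twist":0},
    {"jaw":1,"xyz":[0,-0.1,7],"twist":0},
    {"jaw":1,"xyz":[0,-0.1,9.5],"twist":0},
    {"jaw":1,"xyz":[0,-0.1,10.85],"twist":0},
    {"jaw":1,"xyz":[0,-0.1,10.85],"twist":0},
    {"jaw":0.5,"xyz":[0,-0.1,10.85],"twist":0},
    {"jaw":0.5,"xyz":[0,-0.1,10.85],"twist":0},
    {"jaw":0.5,"xyz":[0,-0.1,10.85],"twist":0},
    {"jaw":0.5,"xyz":[0,-0.1,10.85],"twist":0},
    {"jaw":0.5,"xyz":[0,-0.1,10.85],"twist":0},
    {"jaw":0.5,"xyz":[0,-0.1,10.85],"twist":0},
    {"jaw":0.5,"xyz":[0,-0.1,10.85],"twist":0},
  ],
  force=4,
)

```text
clock: 5.85
position: [0.5185, -0.203, 0.1067]
ee_rot: [0.074, 3.14, -0.0]
contact_force: [0.9, 1.2, 6.5]
gripper_width: 0.0668
gripper_force: 4.0
```

```bash
python3 -c "
from mv import *
s=arm.get_state();print(s)"
```

```text
{'clock': 5.85, 'joint_positions': array([-3.76094684e-01,  3.76291481e-01,  1.87437433e+00,  2.59161362e-04,
        8.89732062e-01, -1.90019249e+00]), 'qvel': array([ 4.26945630e-04,  5.68665789e-04,  6.50724916e-05,  1.51200804e-03,
       -7.58924925e-04,  3.21390102e-04]), 'effort': array([-7.47956783e-01, -5.13397193e+01, -2.52917486e+01, -3.80233051e-01,
       -7.81808048e-02, -5.03688589e-04]), 'position': array([ 0.51846773, -0.20304794,  0.10669944]), 'ee_rot': array([ 7.35753500e-02,  3.13953982e+00, -3.51300214e-04]), 'contact_force': array([0.9083657 , 1.19543234, 6.52377653]), 'torque': array([ 0.26671226, -0.01420056, -0.01117847]), 'gripper_force': 4.000116689130664, 'gripper_width': 0.06676097739436118}
```

```bash
python3 -c "
from mv import *
m=np.zeros((600,800,3),np.uint8)
c=arm.read_camera('side');m[:,:400]=cv2.resize(c['color'][250:400,240:340],(400,600),interpolation=2)
c=arm.read_camera('top');m[:600,410:800]=cv2.resize(c['color'][180:300,350:428],(390,600),interpolation=2)
cv2.imwrite('pics/g1.png',m)"
```

```text
(no output)
```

View pics/g1.png

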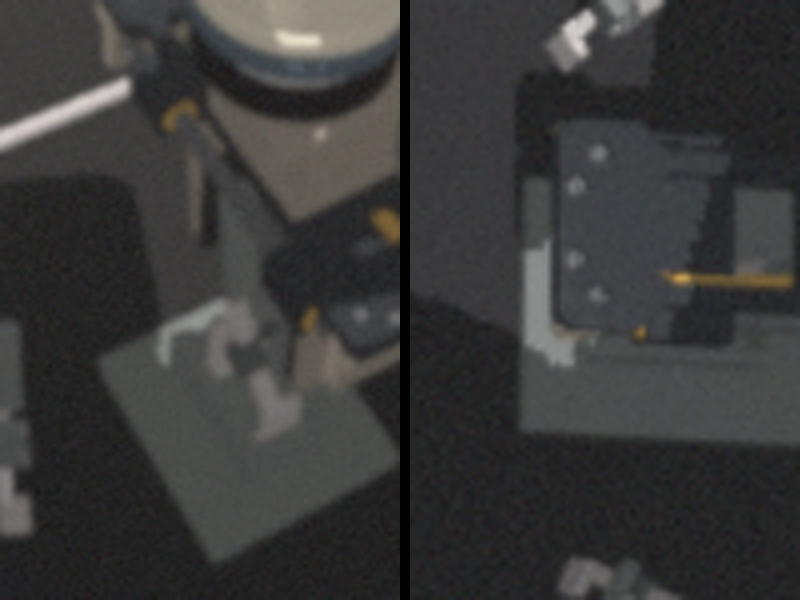

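The view shows both fingers outside the handles, gripping near their upper ends. I'll lift now.

Emit:
carry_out(
  increments=[
    {"jaw":0.5,"xyz":[0,0,-0.5],"twist":0},
    {"jaw":0.5,"xyz":[0,0,-1],"twist":0},
    {"jaw":0.5,"xyz":[0,0,-2],"twist":0},
    {"jaw":0.5,"xyz":[0,0,-3],"twist":0},
    {"jaw":0.5,"xyz":[0,0,-4.5],"twist":0},
    {"jaw":0.5,"xyz":[0,0,-6],"twist":0},
    {"jaw":0.5,"xyz":[0,0,-8],"twist":0},
    {"jaw":0.5,"xyz":[0,0,-10],"twist":0},
    {"jaw":0.5,"xyz":[0,0,-12],"twist":0},
    {"jaw":0.5,"xyz":[0,0,-13.5],"twist":0},
    {"jaw":0.5,"xyz":[0,0,-14.5],"twist":0},
    {"jaw":0.5,"xyz":[0,0,-14.5],"twist":0},
  ],
)

```text
clock: 7.45
position: [0.5182, -0.2031, 0.2517]
ee_rot: [0.074, 3.14, -0.001]
contact_force: [-0.3, 0.5, -1.9]
gripper_width: 0.0666
gripper_force: 4.0
```

```bash
python3 -c "
from mv import *
mv([.5635,.204,.251],.1015)
c=arm.read_camera('side');d=arm.read_camera('top')
for q in('pliers_jaws','pliers','pliers_grip'):
  print(q,[(x['position'][::-1],x['conf']) for x in arm.landmark_of(q,c)],[(x['position'][::-1],x['conf']) for x in arm.landmark_of(q,d)])
m=np.zeros((600,800,3),np.uint8)
m[:,:400]=cv2.resize(c['color'][210:360,240:340],(400,600),interpolation=2)
m[:,410:800]=cv2.resize(d['color'][180:300,350:428],(390,600),interpolation=2)
cv2.imwrite('pics/g2.png',m)"
```

```text
xyz cm [-2.62 40.88  0.06] twist -0.1483 tool y ang -0.046843842876790553 tilt [ 9.32256467e-04 -4.07955632e-04 -9.99999482e-01] 7.45 0.06657687754445424
pliers_jaws [([304.8, 305.9], 0.89), ([343.0, 316.8], 0.63)] [([385.2, 299.7], 0.9), ([388.5, 183.5], 0.72)]
pliers [([245.1, 372.2], 0.87), ([341.8, 316.1], 0.77), ([305.3, 306.1], 0.7), ([363.8, 267.2], 0.67)] [([384.9, 189.9], 0.77), ([388.4, 299.7], 0.71)]
pliers_grip [([242.3, 347.3], 0.95), ([348.4, 294.6], 0.7), ([260.1, 167.7], 0.64), ([311.3, 264.7], 0.59), ([216.6, 173.0], 0.38)] [([400.1, 178.8], 0.83), ([453.1, 224.5], 0.54)]
```

View pics/g2.png

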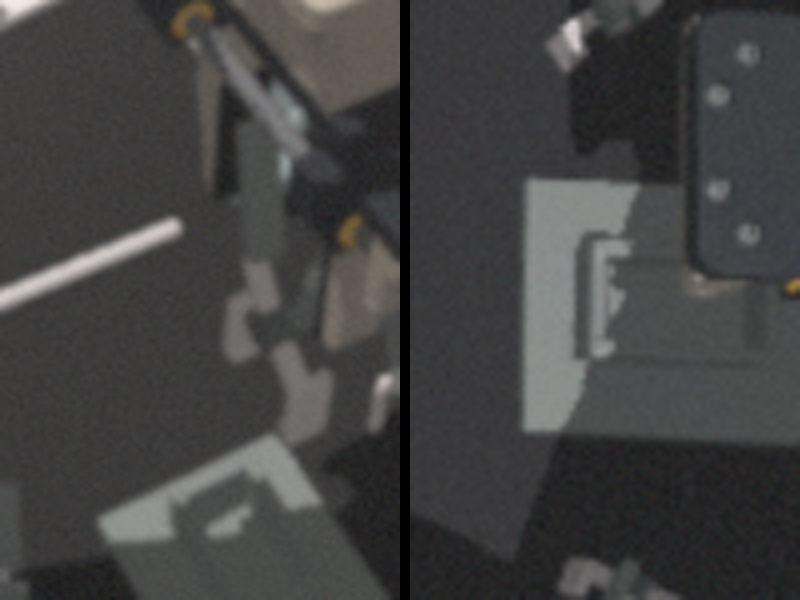

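The pliers hang level in the grip with the jaws open, noses at side px ≈(299,297) and (316,319). I'll carry them to above the lugs.

Emit:
carry_out(
  increments=[
    {"jaw":0.5,"xyz":[-0.06,1,0],"twist":0},
    {"jaw":0.5,"xyz":[-0.2,3,0],"twist":-0.01},
    {"jaw":0.5,"xyz":[-0.36,6,0],"twist":-0.02},
    {"jaw":0.5,"xyz":[-0.6,9.5,0],"twist":-0.035},
    {"jaw":0.5,"xyz":[-0.8,13,0],"twist":-0.05},
    {"jaw":0.5,"xyz":[-1.0,16.5,0],"twist":-0.06},
    {"jaw":0.5,"xyz":[-1.22,20,0],"twist":-0.075},
    {"jaw":0.5,"xyz":[-1.43,23.5,0],"twist":-0.09},
    {"jaw":0.5,"xyz":[-1.64,27,0],"twist":-0.1},
    {"jaw":0.5,"xyz":[-1.86,30.5,0],"twist":-0.11},
    {"jaw":0.5,"xyz":[-2.07,34,0],"twist":-0.125},
    {"jaw":0.5,"xyz":[-2.25,37,0],"twist":-0.135},
    {"jaw":0.5,"xyz":[-2.38,39.2,0],"twist":-0.142},
    {"jaw":0.5,"xyz":[-2.45,40.3,0],"twist":-0.148},
    {"jaw":0.5,"xyz":[-2.48,40.77,0],"twist":-0.148},
    {"jaw":0.5,"xyz":[-2.48,40.77,0],"twist":-0.148},
    {"jaw":0.5,"xyz":[-2.48,40.77,0],"twist":-0.148},
  ],
)

```text
clock: 9.98
position: [0.5618, 0.2024, 0.2511]
ee_rot: [0.158, -3.138, 0.0]
contact_force: [-0.0, -0.2, -2.0]
gripper_width: 0.0671
gripper_force: 4.0
```

```bash
python3 -c "
from mv import *
mv([.562,.203,.2515],.1015)
c=arm.read_camera('side')
for q in('pliers_jaws','pliers'):
  print(q,[(x['position'][::-1],x['conf']) for x in arm.landmark_of(q,c)])
s=arm.get_state()
r=Ro.from_rotvec(s['ee_rot']).as_matrix();b=s['position']-[0,0,.0967]
for n,dy,dz in(('orig',0,0),('+26',.026,0),('-26',-.026,0),('+16.5',.0165,0),('-16.5',-.0165,0)): print(n,proj(b+r[:,1]*dy,c))
u=c['color'][110:230,180:280]
cv2.imwrite('pics/o1.png',cv2.resize(u,(500,600),interpolation=2))"
```

```text
xyz cm [-0.03  0.06 -0.04] twist -0.0012 tool y ang 0.10034518948749427 tilt [-7.14369406e-05 -2.52324526e-04 -9.99999966e-01] 9.975 0.06707965266548802
pliers_jaws [([240.7, 368.2], 0.94), ([340.9, 315.5], 0.8), ([411.3, 319.4], 0.73), ([215.9, 161.6], 0.64)]
pliers [([243.1, 373.3], 0.85), ([217.4, 161.0], 0.73), ([343.2, 319.4], 0.7)]
orig [217.69583773 164.43640343]
+26 [211.39704054 158.50750886]
-26 [224.17850893 170.53837384]
+16.5 [213.67770267 160.65423702]
-16.5 [221.78801645 168.28826522]
```

View pics/o1.png

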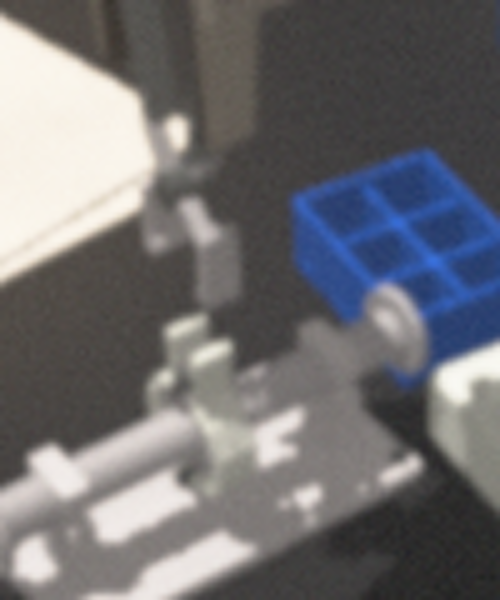

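The jaws hang where the model predicts: the near jaw's bottom is at crop (217,303) against a predicted (221,303). The lug tops are right below at (188,325) and (210,352). I'll lower in steps and watch the forces.

Emit:
carry_out(
  increments=[
    {"jaw":0.5,"xyz":[0,0.05,1],"twist":0},
    {"jaw":0.5,"xyz":[0,0.05,2],"twist":0},
    {"jaw":0.5,"xyz":[0,0.05,3],"twist":0},
    {"jaw":0.5,"xyz":[0,0.05,3.5],"twist":0},
    {"jaw":0.5,"xyz":[0,0.05,3.8],"twist":0},
    {"jaw":0.5,"xyz":[0,0.05,4.0],"twist":0},
    {"jaw":0.5,"xyz":[0,0.05,4.0],"twist":0},
  ],
)

```text
clock: 11.0
position: [0.5618, 0.2037, 0.2112]
ee_rot: [-0.159, 3.137, 0.0]
contact_force: [0.0, 0.1, -1.0]
gripper_width: 0.0667
gripper_force: 4.0
```

```bash
python3 -c "
from mv import *
mv([.562,.203,.1977],.1015)
s=arm.get_state();print(s['contact_force'],s['torque'],s['gripper_width'],s['gripper_force'])
c=arm.read_camera('side')
r=Ro.from_rotvec(s['ee_rot']).as_matrix();b=s['position']-[0,0,.0967]
for n,dy,dz in(('orig',0,0),('+26',.026,0),('-26',-.026,0)): print(n,(proj(b+r[:,1]*dy,c)-[195,140]+.5)*10)
d=arm.read_camera('top')
m=np.zeros((600,800,3),np.uint8)
m[:,:450]=cv2.resize(c['color'][140:200,195:240],(450,600),interpolation=2)
m[:,460:800]=cv2.resize(d['color'][180:240,165:199],(340,600),interpolation=2)
cv2.imwrite('pics/o2.png',m)"
```

```text
xyz cm [-0.02 -0.07  1.35] twist -0.0003 tool y ang 0.10122620327075493 tilt [ 1.68448376e-04  4.71473245e-05 -9.99999985e-01] 11.0 0.06673633346879625
[ 0.04152028  0.09926673 -0.97404434] [ 0.07791325 -0.07469112 -0.03132227] 0.06673633346879625 3.9999624621123075
orig [242.59799842 383.77773658]
+26 [181.14506252 324.31710522]
-26 [305.79198288 444.92297171]
```

View pics/o2.png

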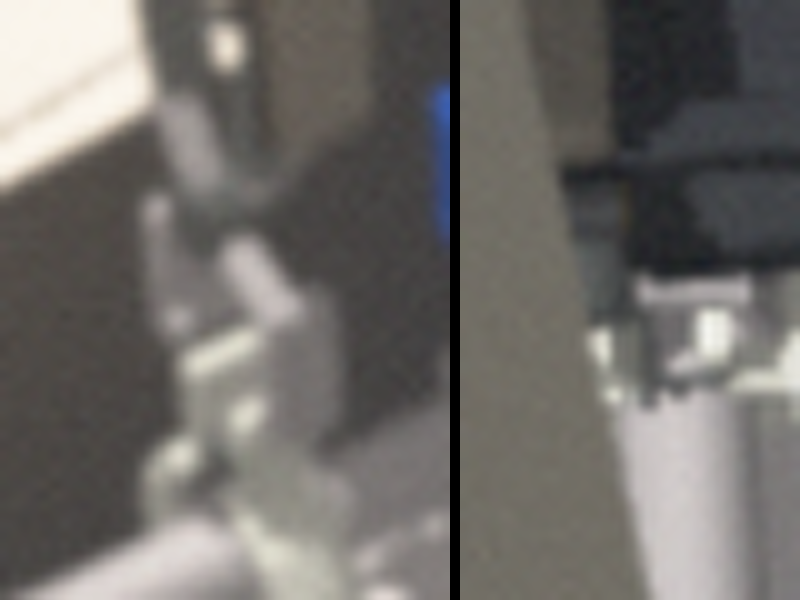

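The jaws straddle both lugs: the far nose is left of the fixed lug at (185,350), and the near jaw is in front of the moving lug at (245,410). I'll continue down.

Emit:
carry_out(
  increments=[
    {"jaw":0.5,"xyz":[0,-0.05,0.3],"twist":0},
    {"jaw":0.5,"xyz":[0,-0.05,0.6],"twist":0},
    {"jaw":0.5,"xyz":[0,-0.05,0.6],"twist":0},
  ],
)

```text
clock: 11.48
position: [0.5615, 0.203, 0.2047]
ee_rot: [0.159, -3.137, 0.0]
contact_force: [0.1, -0.0, -2.2]
gripper_width: 0.0672
gripper_force: 4.0
```

```bash
python3 -c "
from mv import *
mv([.562,.203,.1977],.1015)
s=arm.get_state();print(s['position'],s['contact_force'],s['torque'])"
```

```text
xyz cm [-0.05 -0.01  0.7 ] twist -0.0003 tool y ang 0.10117080148372426 tilt [-5.38771204e-04 -1.85979259e-04 -9.99999838e-01] 11.475 0.0671699397449764
[0.56154401 0.20303016 0.20472381] [ 0.10210901 -0.01092209 -2.16636329] [-0.04805382 -0.01278347  0.01960617]
```

Emit:
carry_out(
  increments=[
    {"jaw":0.5,"xyz":[0,0,0.4],"twist":0},
    {"jaw":0.5,"xyz":[0,0,0.7],"twist":0},
    {"jaw":0.5,"xyz":[0,0,0.7],"twist":0},
  ],
)

```text
clock: 11.85
position: [0.5615, 0.2031, 0.1977]
ee_rot: [0.159, -3.137, 0.0]
contact_force: [-0.0, -1.3, -1.8]
gripper_width: 0.0669
gripper_force: 4.0
```

Emit:
carry_out(
  increments=[
    {"jaw":0.71,"xyz":[0,0,0],"twist":0},
    {"jaw":0.69,"xyz":[0,0,0],"twist":0},
    {"jaw":0.67,"xyz":[0,0,0],"twist":0},
    {"jaw":0.67,"xyz":[0,0,0],"twist":0},
  ],
  force=22,
)

```text
clock: 12.35
position: [0.5618, 0.2031, 0.1981]
ee_rot: [-0.159, 3.137, 0.0]
contact_force: [0.4, -0.4, -2.1]
gripper_width: 0.0614
gripper_force: 4.9
```

Emit:
carry_out(
  increments=[
    {"jaw":0.65,"xyz":[0,0,-0.03],"twist":0},
    {"jaw":0.63,"xyz":[0,0,-0.05],"twist":0},
    {"jaw":0.62,"xyz":[0,0,-0.06],"twist":0},
    {"jaw":0.62,"xyz":[0,0,-0.06],"twist":0},
  ],
)

```text
clock: 12.85
position: [0.5618, 0.203, 0.1987]
ee_rot: [-0.159, 3.138, -0.0]
contact_force: [0.2, -0.5, -2.4]
gripper_width: 0.0574
gripper_force: 5.4
```

Emit:
carry_out(
  increments=[
    {"jaw":0.6,"xyz":[0,0,-0.02],"twist":0},
    {"jaw":0.59,"xyz":[0,0,-0.04],"twist":0},
    {"jaw":0.58,"xyz":[0,0,-0.05],"twist":0},
    {"jaw":0.58,"xyz":[0,0,-0.05],"twist":0},
  ],
)

```text
clock: 13.35
position: [0.5618, 0.2031, 0.1992]
ee_rot: [-0.159, 3.138, -0.0]
contact_force: [0.3, -2.3, -1.3]
gripper_width: 0.0533
gripper_force: 5.6
```

Emit:
carry_out(
  increments=[
    {"jaw":0.57,"xyz":[0,0,-0.01],"twist":0},
    {"jaw":0.56,"xyz":[0,0,-0.03],"twist":0},
    {"jaw":0.55,"xyz":[0,0,-0.04],"twist":0},
    {"jaw":0.55,"xyz":[0,0,-0.04],"twist":0},
  ],
)

```text
clock: 13.85
position: [0.5618, 0.2032, 0.1996]
ee_rot: [-0.159, 3.138, 0.0]
contact_force: [-0.3, -1.2, -1.1]
gripper_width: 0.0504
gripper_force: 7.1
```

Emit:
carry_out(
  increments=[
    {"jaw":0.54,"xyz":[0,0.02,-0.01],"twist":0},
    {"jaw":0.53,"xyz":[0,0.05,-0.03],"twist":0},
    {"jaw":0.52,"xyz":[0,0.07,-0.04],"twist":0},
    {"jaw":0.52,"xyz":[0,0.07,-0.04],"twist":0},
  ],
)

```text
clock: 14.35
position: [0.5617, 0.2038, 0.2001]
ee_rot: [-0.159, 3.137, -0.0]
contact_force: [0.4, -1.9, 0.4]
gripper_width: 0.0481
gripper_force: 9.2
```

Emit:
carry_out(
  increments=[
    {"jaw":0.51,"xyz":[0,0.02,-0.01],"twist":0},
    {"jaw":0.5,"xyz":[0,0.05,-0.03],"twist":0},
    {"jaw":0.49,"xyz":[0,0.07,-0.04],"twist":0},
    {"jaw":0.49,"xyz":[0,0.07,-0.04],"twist":0},
  ],
)

```text
clock: 14.85
position: [0.5618, 0.2045, 0.2006]
ee_rot: [-0.159, 3.137, -0.0]
contact_force: [1.1, -1.5, 2.8]
gripper_width: 0.0451
gripper_force: 11.2
```

Emit:
carry_out(
  increments=[
    {"jaw":0.48,"xyz":[0,0.02,-0.03],"twist":0},
    {"jaw":0.47,"xyz":[0,0.05,-0.06],"twist":0},
    {"jaw":0.46,"xyz":[0,0.07,-0.08],"twist":0},
    {"jaw":0.46,"xyz":[0,0.07,-0.08],"twist":0},
  ],
)

```text
clock: 15.35
position: [0.5615, 0.2052, 0.2011]
ee_rot: [0.159, -3.137, 0.0]
contact_force: [0.1, -1.7, 2.4]
gripper_width: 0.0421
gripper_force: 12.2
```

Emit:
carry_out(
  increments=[
    {"jaw":0.45,"xyz":[0,0.03,-0.03],"twist":0},
    {"jaw":0.44,"xyz":[0,0.05,-0.06],"twist":0},
    {"jaw":0.43,"xyz":[0,0.08,-0.08],"twist":0},
    {"jaw":0.43,"xyz":[0,0.08,-0.08],"twist":0},
  ],
)

```text
clock: 15.85
position: [0.5613, 0.2061, 0.2018]
ee_rot: [0.159, -3.137, 0.0]
contact_force: [0.2, -2.1, -1.2]
gripper_width: 0.0398
gripper_force: 12.3
```

Emit:
carry_out(
  increments=[
    {"jaw":0.42,"xyz":[0,0.03,-0.02],"twist":0},
    {"jaw":0.41,"xyz":[0,0.05,-0.04],"twist":0},
    {"jaw":0.41,"xyz":[0,0.05,-0.04],"twist":0},
  ],
)

```text
clock: 16.23
position: [0.5612, 0.2066, 0.2021]
ee_rot: [0.159, -3.137, -0.0]
contact_force: [-0.0, -1.6, -3.0]
gripper_width: 0.0378
gripper_force: 11.6
```

Emit:
carry_out(
  increments=[
    {"jaw":0.4,"xyz":[0,0.03,-0.02],"twist":0},
    {"jaw":0.39,"xyz":[0,0.05,-0.04],"twist":0},
    {"jaw":0.39,"xyz":[0,0.05,-0.04],"twist":0},
  ],
)

```text
clock: 16.6
position: [0.5612, 0.207, 0.2027]
ee_rot: [0.159, -3.137, -0.0]
contact_force: [0.2, -0.8, -3.3]
gripper_width: 0.0356
gripper_force: 9.7
```

Emit:
carry_out(
  increments=[
    {"jaw":0.38,"xyz":[0,0.025,-0.01],"twist":0},
    {"jaw":0.38,"xyz":[0,0.025,-0.01],"twist":0},
  ],
)

```text
clock: 16.85
position: [0.5613, 0.2073, 0.2029]
ee_rot: [0.159, -3.138, -0.0]
contact_force: [-0.4, -1.6, -2.5]
gripper_width: 0.0349
gripper_force: 8.6
```

Emit:
carry_out(
  increments=[
    {"jaw":0.37,"xyz":[0,0.025,-0.01],"twist":0},
    {"jaw":0.37,"xyz":[0,0.025,-0.01],"twist":0},
  ],
)

```text
clock: 17.1
position: [0.5614, 0.2076, 0.2031]
ee_rot: [-0.159, 3.137, 0.0]
contact_force: [-0.1, 0.4, -2.1]
gripper_width: 0.034
gripper_force: 7.2
```

Emit:
carry_out(
  increments=[
    {"jaw":0.36,"xyz":[0,0.02,-0.01],"twist":0},
    {"jaw":0.36,"xyz":[0,0.02,-0.01],"twist":0},
  ],
)

```text
clock: 17.35
position: [0.5613, 0.2079, 0.2031]
ee_rot: [-0.159, 3.137, 0.0]
contact_force: [0.6, 0.3, -2.2]
gripper_width: 0.0329
gripper_force: 6.8
```

```bash
python3 -c "
from mv import *
s=arm.get_state();print(s['gripper_force'],s['gripper_width'],s['contact_force'])
c=arm.read_camera('side');d=arm.read_camera('top')
for q in('fixed_lug','moving_lug','clamp_arm'):
  for k in(c,d): print(q,[(x['position'][::-1],x['conf']) for x in arm.landmark_of(q,k)])
y=np.array([-.1013,.9949,0])
for k in(c,d):
  print([proj(np.array([.5615,.2088,.12])+y*v,k) for v in(.004,-.004,-.017)])"
```

```text
6.835936456918716 0.03293767000931851 [ 0.62127861  0.27361107 -2.15130458]
fixed_lug [([219.5, 173.2], 0.84), ([259.8, 279.3], 0.54)]
fixed_lug [([174.8, 212.8], 0.74), ([234.1, 141.4], 0.2)]
moving_lug [([220.0, 174.9], 0.74)]
moving_lug [([180.8, 207.5], 0.76)]Traceback (most recent call last):
  File "<string>", line 6, in <module>
    for k in(c,d): print(q,[(x['position'][::-1],x['conf']) for x in arm.landmark_of(q,k)])
                                                                     ~~~~~~~~~~~~~~~^^^^^
ValueError: it knows: beaker, bottle, bracket, fixed_lug, flask, gasket, moving_lug, pen, pliers, pliers_grip, pliers_jaws, stand, tip_box, tube_rack
```

The force has fallen to the spring's own level. As a test I'll open slightly: if the clamp had not snapped, the force would climb back to about 8.6 N.

Emit:
carry_out(
  increments=[
    {"jaw":0.37,"xyz":[0,-0.02,0],"twist":0},
    {"jaw":0.385,"xyz":[0,-0.05,0],"twist":0},
    {"jaw":0.385,"xyz":[0,-0.05,0],"twist":0},
  ],
)

```text
clock: 18.02
position: [0.5613, 0.2071, 0.2031]
ee_rot: [0.159, -3.138, 0.0]
contact_force: [0.1, -0.5, -1.2]
gripper_width: 0.0354
gripper_force: 5.9
```

It snapped: 5.9 N at that opening, against about 9 N before. I'll open the jaws, return to carrying grip and lift off.

Emit:
carry_out(
  increments=[
    {"jaw":0.42,"xyz":[0,0,0],"twist":0},
    {"jaw":0.46,"xyz":[0,0,0],"twist":0},
    {"jaw":0.5,"xyz":[0,0,0],"twist":0},
    {"jaw":0.54,"xyz":[0,0,0],"twist":0},
    {"jaw":0.58,"xyz":[0,0,0],"twist":0},
    {"jaw":0.62,"xyz":[0,0,0],"twist":0},
    {"jaw":0.66,"xyz":[0,0,0],"twist":0},
    {"jaw":0.69,"xyz":[0,0,0],"twist":0},
    {"jaw":0.71,"xyz":[0,0,0],"twist":0},
    {"jaw":0.71,"xyz":[0,0,0],"twist":0},
  ],
)

```text
clock: 19.27
position: [0.5613, 0.2072, 0.2031]
ee_rot: [0.159, -3.138, 0.0]
contact_force: [-0.5, 0.1, -1.4]
gripper_width: 0.0649
gripper_force: 4.8
```

Emit:
carry_out(
  increments=[
    {"jaw":0.6,"xyz":[0,0,0],"twist":0},
    {"jaw":0.6,"xyz":[0,0,0],"twist":0},
  ],
  force=4,
)

```text
clock: 19.52
position: [0.5613, 0.2072, 0.2031]
ee_rot: [-0.159, 3.138, -0.0]
contact_force: [-0.1, -0.6, -2.1]
gripper_width: 0.0664
gripper_force: 4.0
```

Emit:
carry_out(
  increments=[
    {"jaw":0.6,"xyz":[0,0,-0.5],"twist":0},
    {"jaw":0.6,"xyz":[0,0,-1.2],"twist":0},
    {"jaw":0.6,"xyz":[0,0,-2],"twist":0},
    {"jaw":0.6,"xyz":[0,0,-3],"twist":0},
    {"jaw":0.6,"xyz":[0,0,-4],"twist":0},
    {"jaw":0.6,"xyz":[0,0,-5],"twist":0},
    {"jaw":0.6,"xyz":[0,0,-5.5],"twist":0},
    {"jaw":0.6,"xyz":[0,0,-5.5],"twist":0},
  ],
)

```text
clock: 20.52
position: [0.5615, 0.2073, 0.2585]
ee_rot: [-0.159, 3.137, 0.0]
contact_force: [0.1, -0.9, -1.8]
gripper_width: 0.067
gripper_force: 4.0
```

```bash
python3 -c "
from mv import *
mv([.5185,-.2025,.2582],-.047)
c=arm.read_camera('side')
for q in('fixed_lug','moving_lug','pliers_jaws'):
  for k in(c,): print(q,[(x['position'][::-1],x['conf']) for x in arm.landmark_of(q,k)])
y=np.array([-.1013,.9949,0])
print([proj(np.array([.5615,.2088,.12])+y*v,c) for v in(.004,-.004,-.017)])
s=arm.get_state();r=Ro.from_rotvec(s['ee_rot']).as_matrix();b=s['position']-[0,0,.0967]
for v in(0,.026,-.026): print((proj(b+r[:,1]*v,c)-[180,100]+.5)*5)
cv2.imwrite('pics/o3.png',cv2.resize(c['color'][100:220,180:280],(500,600),interpolation=2))"
```

```text
xyz cm [ 8.420e+00 -4.033e+01  2.000e-02] twist 0.1482 tool y ang 0.10118276873061238 tilt [ 5.93090484e-04  2.06870753e-04 -9.99999803e-01] 20.525 0.06703856943670297
fixed_lug [([218.8, 173.7], 0.56)]
moving_lug [([217.4, 175.9], 0.84)]
pliers_jaws [([214.2, 160.8], 0.9), ([342.7, 317.2], 0.82), ([242.9, 371.9], 0.75), ([304.8, 250.6], 0.71), ([260.1, 281.4], 0.39)]
[array([216.48421833, 173.87294504]), array([218.3984753 , 175.71625608]), array([221.54459078, 178.74577067])]
[183.6944703  308.11227128]
[152.19952091 278.66045489]
[216.11047769 338.42539501]
```

View pics/o3.png

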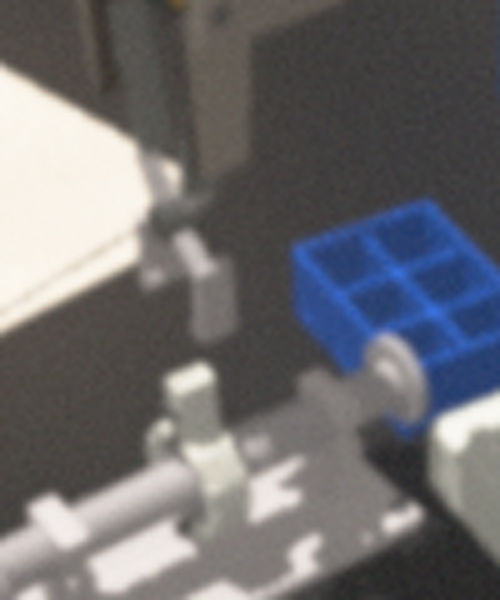

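The picture shows the clamp shut, with both lugs together at (190,385), and the pliers hanging open as before. I'll carry them back to the stand.

Emit:
carry_out(
  increments=[
    {"jaw":0.6,"xyz":[0.2,-1,0],"twist":0},
    {"jaw":0.6,"xyz":[0.63,-3,0],"twist":0.01},
    {"jaw":0.6,"xyz":[1.25,-6,0],"twist":0.02},
    {"jaw":0.6,"xyz":[1.98,-9.5,0],"twist":0.035},
    {"jaw":0.6,"xyz":[2.7,-13,0],"twist":0.05},
    {"jaw":0.6,"xyz":[3.44,-16.5,0],"twist":0.06},
    {"jaw":0.6,"xyz":[4.17,-20,0],"twist":0.075},
    {"jaw":0.6,"xyz":[4.9,-23.5,0],"twist":0.09},
    {"jaw":0.6,"xyz":[5.63,-27,0],"twist":0.1},
    {"jaw":0.6,"xyz":[6.36,-30.5,0],"twist":0.11},
    {"jaw":0.6,"xyz":[7.1,-34,0],"twist":0.125},
    {"jaw":0.6,"xyz":[7.72,-37,0],"twist":0.135},
    {"jaw":0.6,"xyz":[8.17,-39.2,0],"twist":0.142},
    {"jaw":0.6,"xyz":[8.35,-40.1,0],"twist":0.148},
    {"jaw":0.6,"xyz":[8.42,-40.38,0],"twist":0.148},
    {"jaw":0.6,"xyz":[8.42,-40.38,0],"twist":0.148},
    {"jaw":0.6,"xyz":[8.42,-40.38,0],"twist":0.148},
  ],
)

```text
clock: 22.85
position: [0.5184, -0.2024, 0.2581]
ee_rot: [-0.072, -3.141, -0.0]
contact_force: [0.8, 0.4, -1.9]
gripper_width: 0.0667
gripper_force: 4.0
```

```bash
python3 -c "
from mv import *
mv([.5187,-.2028,.108],-.047)
c=arm.read_camera('side')
print([(x['position'][::-1],x['conf']) for x in arm.landmark_of('pliers_jaws',c)])
s=arm.get_state();print(proj(s['position']-[0,0,.0907],c))"
```

```text
xyz cm [-0.03 -0.04 15.01] twist 0.001 tool y ang -0.04601120755021215 tilt [-4.41854880e-05  1.37040695e-04 -9.99999990e-01] 22.85 0.06665771652125527
[([304.5, 302.7], 0.73), ([239.9, 369.9], 0.73), ([345.4, 314.8], 0.71)]
[306.8761847  303.48987022]
```

Emit:
carry_out(
  increments=[
    {"jaw":0.6,"xyz":[0,-0.05,1.5],"twist":0},
    {"jaw":0.6,"xyz":[0,-0.05,4],"twist":0},
    {"jaw":0.6,"xyz":[0,-0.05,6.5],"twist":0},
    {"jaw":0.6,"xyz":[0,-0.05,9],"twist":0},
    {"jaw":0.6,"xyz":[0,-0.05,10.5],"twist":0},
    {"jaw":0.6,"xyz":[0,-0.05,11.5],"twist":0},
    {"jaw":0.6,"xyz":[0,-0.05,12.2],"twist":0},
    {"jaw":0.6,"xyz":[0,-0.05,12.2],"twist":0},
  ],
)

```text
clock: 23.95
position: [0.5184, -0.2036, 0.136]
ee_rot: [-0.073, -3.141, 0.0]
contact_force: [0.5, -0.2, -1.4]
gripper_width: 0.0669
gripper_force: 4.0
```

Emit:
carry_out(
  increments=[
    {"jaw":0.6,"xyz":[0,0,0.7],"twist":0},
    {"jaw":0.6,"xyz":[0,0,1.4],"twist":0},
    {"jaw":0.6,"xyz":[0,0,2],"twist":0},
    {"jaw":0.6,"xyz":[0,0,2.4],"twist":0},
    {"jaw":0.6,"xyz":[0,0,2.6],"twist":0},
    {"jaw":0.6,"xyz":[0,0,2.6],"twist":0},
  ],
)

```text
clock: 24.7
position: [0.5183, -0.2035, 0.11]
ee_rot: [-0.074, -3.141, -0.0]
contact_force: [-0.1, -0.4, -1.7]
gripper_width: 0.0668
gripper_force: 4.0
```

Inside the well, still hanging free. I'll lower the last few mm until it touches.

Emit:
carry_out(
  increments=[
    {"jaw":0.6,"xyz":[0,0,0.15],"twist":0},
    {"jaw":0.6,"xyz":[0,0,0.25],"twist":0},
    {"jaw":0.6,"xyz":[0,0,0.3],"twist":0},
    {"jaw":0.6,"xyz":[0,0,0.3],"twist":0},
  ],
)

```text
clock: 25.2
position: [0.5185, -0.2036, 0.1072]
ee_rot: [0.073, 3.14, -0.0]
contact_force: [-0.3, -0.2, -1.5]
gripper_width: 0.0664
gripper_force: 4.0
```

Emit:
carry_out(
  increments=[
    {"jaw":0.6,"xyz":[0,0,0.06],"twist":0},
    {"jaw":0.6,"xyz":[0,0,0.12],"twist":0},
    {"jaw":0.6,"xyz":[0,0,0.12],"twist":0},
  ],
)

```text
clock: 25.58
position: [0.5191, -0.2036, 0.1067]
ee_rot: [0.074, 3.139, -0.0]
contact_force: [-0.1, 1.7, 4.7]
gripper_width: 0.067
gripper_force: 4.0
```

Touchdown. I'll release gently and rise.

Emit:
carry_out(
  increments=[
    {"jaw":0.76,"xyz":[0,0,-0.03],"twist":0},
    {"jaw":0.8,"xyz":[0,0,-0.03],"twist":0},
    {"jaw":0.9,"xyz":[0,0,-0.03],"twist":0},
    {"jaw":1,"xyz":[0,0,-0.03],"twist":0},
    {"jaw":1,"xyz":[0,0,-0.03],"twist":0},
    {"jaw":1,"xyz":[0,0,-0.5],"twist":0},
    {"jaw":1,"xyz":[0,0,-2],"twist":0},
    {"jaw":1,"xyz":[0,0,-4],"twist":0},
    {"jaw":1,"xyz":[0,0,-7],"twist":0},
    {"jaw":1,"xyz":[0,0,-11],"twist":0},
    {"jaw":1,"xyz":[0,0,-15],"twist":0},
    {"jaw":1,"xyz":[0,0,-16],"twist":0},
    {"jaw":1,"xyz":[0,0,-16],"twist":0},
  ],
)

```text
clock: 27.2
position: [0.5184, -0.2036, 0.2665]
ee_rot: [0.073, 3.139, -0.001]
contact_force: [-0.3, -0.0, -1.2]
gripper_width: 0.0913
gripper_force: 0.0
```

```bash
python3 -c "
from mv import *
C={n:arm.read_camera(n) for n in('side','top')}
s=arm.get_state();print(s['contact_force'],s['gripper_width'])
for n,c in C.items():
  for q in('pliers','pliers_grip','fixed_lug','moving_lug','pen','gasket'): print(n,q,[(np.round(x['position'][::-1],1),x['conf']) for x in arm.landmark_of(q,c)][:3])
  print('expect grip',proj([.518,-.2025,.125],c),'orig',proj([.518,-.2025,.01],c))
"
```

```text
[0.62434915 0.19634802 0.10408832] 0.09180875428742044
side pliers [(array([242.1, 371.2]), 0.97), (array([301.9, 349.1]), 0.88), (array([341.1, 316.7]), 0.77)]
side pliers_grip [(array([240.5, 348.9]), 0.77), (array([349.2, 294.7]), 0.72), (array([305.6, 317. ]), 0.61)]
side fixed_lug [(array([220. , 172.7]), 0.91)]
side moving_lug [(array([301.6, 350.3]), 0.58), (array([219.4, 175.6]), 0.51)]
side pen [(array([259.1, 278.3]), 0.71)]
side gasket [(array([202.7, 287.6]), 0.67)]
expect grip [304.9878844  317.71040307] orig [301.07648833 350.78930581]
top pliers [(array([385.8, 188.5]), 0.78), (array([400.8, 242.9]), 0.62), (array([389.6, 299.2]), 0.52)]
top pliers_grip [(array([401.6, 301.9]), 0.91), (array([418.2, 231.4]), 0.58), (array([395. , 180.3]), 0.56)]
top fixed_lug [(array([178.9, 214.6]), 0.97)]
top moving_lug [(array([178.3, 210. ]), 0.63)]
top pen [(array([303.2, 229.5]), 0.76)]
top gasket [(array([284.2, 286.2]), 0.77)]
expect grip [419.19502531 235.9433677 ] orig [401.08884155 242.23382547]
```

The pliers stand upright in the stand, within about 2 px of expected in the side view and 5 px in the top view. The clamp is shut and the gripper is clear.

```bash
python3 -c "
from plant import arm
print(arm.finish_job())"
```

```text
the job is handed in; nothing more can be done
None
```

The clamp snapped shut and stayed shut, the pliers are back standing upright in the stand's well with the gripper clear, and I handed the job in at about 28 s of the 67 s allowed (hand-in returned no verdict).

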